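# Scale ruler against the specimen board

## Robot

A 6-joint arm with a two-finger parallel gripper is mounted at the origin on the work surface. World frame = base frame: x ahead of the robot, y to its left, z up, the work surface at z = 0. Lengths are in m, angles in rad, forces in N, time in s.
With the tool pointing down it reaches from about 0.225 to 0.875 m from the base axis. Payload 3.4 kg.
Tool frame: the origin (TCP) lies midway between the tips of the shut fingers; the grasp point (between the pads) lies 19 mm behind it (arm.grip_depth is the distance from the TCP to the grasp point, in m); z points along the fingers, y is the direction in which the jaws open and shut (so a half turn about z gives the same grasp; the last joint's range is limited). The gripper opens to 85 mm and grips with 20 to 120 N. Pads are 22 mm wide; open, the fingers measure 114 mm over their backs; the gripper's body (76 mm by 85 mm) begins 54 mm behind the grasp point. The pads swing forward as they close: fully open they stand 13 mm farther back than shut.
Start: joints at [1.087, 0.276, 1.505, -0, 1.361, -0.121], TCP at [0.204, 0.538, 0.231] pointing down, gripper open.
Joint ranges: [-2.89, 2.89], [-0.75, 2.08], [0.22, 2.7], [-1.18, 4.32], [0.11, 2.71], [-2.7, 2.7]. Speed limits (rad/s): [2.57, 2.57, 3.14, 3.14, 3.14, 3.14].

## Interface

Orientations are given as a unit quaternion [w, x, y, z].
In Python, from rig import get_state, camera, ticket, arm gives the robot as it stands. The module is installed in compiled form; this text tells all that it offers.
- The arm moves only by the tool arm_command, never from a script. Its argument "steps" is a list of rows, each a list of 5 numbers: the finger opening in mm, from 0 to 85.4, then the shift along the world's x, y, z in mm, then the turn about the world's z in degrees. A call has 1 to 20 rows; each row is the pose to reach, as a shift and turn from the pose commanded when the call began; what a row does not reach only later rows make up. A row lasts 1/10 s, in which the tool goes at most 50 mm and 8.59 degrees, less where a joint would pass 70% of its speed; a pose out of reach is approached as far as the arm can. A call with a gripper value outside its range is refused whole. The fingers move at their own pace and stop on an object; the grip force is fixed at half the most. Time passes only in rows, so rows that repeat a pose let the fingers close. It gives the time, the measured TCP pose, the force and the opening at its end, in the units of the state.
- get_state(): the state, without advancing time (a new reading comes with each control period).
- camera(name): name is "scene" or "top" or "wrist"; returns a dict with "image" (400x640x3 uint8, red, green, blue), "z_map" (400x640 float32, m along the optical axis (not along the pixel's ray), 0 where there is no reading), "fx", "fy", "cx", "cy" (pixels), "extrinsics" (4x4, takes a point from world to camera coordinates); the wrist camera has in their place "hand_eye" (4x4, takes a point from camera to tool coordinates, whose origin is the TCP and whose axes are the flange's). Camera axes: x right, y up, looking along -z (the intrinsics and any distortion apply to the point x, -y, -z); pixel columns grow to the right and rows downward; lengths in m; the calibration is good to about 2 mm. A picture is of the moment at which its call begins: read the wrist's pose just before it.
- ticket.finish_job(): hands the job in, once; it reports no verdict.
The state is a dict: "time": time; "joints": joint angles; "qd": joint speeds; "joint_torque": joint torques, N m; "ee_pos": TCP position; "tcp_rot": TCP orientation; "wrist_force": force on the tool from outside, world axes, zero at the start; "wrist_torque": the same for the moment, N m; "finger_gap": finger opening in m.
Only numpy, scipy, OpenCV 4.12 (cv2) and the standard library are available. Lean on these libraries where they do the work, as an engineer would, in place of code of your own. Each camera call takes 0.05 s, during which the arm holds its last target. There are 200 camera calls.

## Task

The bone model on the green board is about to be photographed with a scale. Take the white ruler with the blue handle and lay it flat on the table flush against the board's yellow-striped long edge, centred along that edge: slide it up gently until it touches, without shoving the board away, and let go. Leave the orange-handled ruler and the brown bottle where they are.

Things in the scene. Friction and masses are not known exactly. Their poses are not given: they have to be found in the camera images.
- ruler_grip (a point): Centre of the blue handle bar of a loose white ruler, 0.2 kg: plate 200 long (x axis), 50 wide (y), 6 thick, black ticks, same either way round. The bar, on two posts over the plate's middle, is 90 long (x), 16 wide (y), 24 high, from 34 to 58 above the plate's underside; this point is 46 above it, and above the table while the ruler lies flat. Pinch the bar across its width from above. z up.
- board_edge (a point): Middle of the green board's yellow-striped long edge, 7 above the table. Board 260 long (y axis, along the edge), 150 wide, 14 thick, loose, 1.2 kg, slides if pushed over 6 to 8 N. x points level into the board: the ruler belongs on the -x (robot) side; flush, its middle line is 25 outside the edge. White bone model on the board 95 in from the edge, top 48 above the table.
- spare_grip (a point): Centre of the handle bar of the other ruler: the same in every size, but with an orange handle. A bystander, to be left alone.
- bottle: Brown bottle with a paper label and black cap, 60 in diameter, 150 high, standing upright; origin at the centre of its base. A bystander, to be left alone.
Things that resemble listed ones, but are neither listed nor needed, are in the scene too. What is shaped like the part that bears ruler_grip but red or turquoise is not meant.

How it is judged:
On the way:
1. the blue-handled ruler, down on the table beside the striped edge (square to it within 15 degrees), touches it or comes within 3 mm of it ((contact force between ruler and board above 0.1 N or x of ruler_grip in the frame of board_edge above -0.028 m) and y of ruler_grip in the frame of board_edge between -0.06 and 0.06 m and height (world z) of ruler_grip below 0.055 m and x of ruler_grip in the frame of board_edge below -0.015 m and angle between the x axis of ruler_grip and the y axis of board_edge, either way round below 0.26 rad), for 0.05 s.
At the end, for the whole second after the job is handed in: The blue-handled ruler lies flat on the table (within 6 mm and 6 degrees) and at rest along the board's yellow-striped edge: gap at its middle under 10 mm, parallel within 10 degrees, its middle within 25 mm of the edge's middle; the striped edge has moved less than 30 mm (x of ruler_grip in the frame of board_edge between -0.035 and -0.018 m and y of ruler_grip in the frame of board_edge between -0.025 and 0.025 m and height (world z) of ruler_grip below 0.052 m and angle between ruler_grip's own z axis and vertical below 0.1 rad and angle between the x axis of ruler_grip and the y axis of board_edge, either way round below 0.175 rad and linear speed of ruler below 0.02 m/s and distance of board_edge from where it was at the start of the episode below 0.03 m); the robot touches nothing.
It fails at once if the orange-handled ruler is moved by more than 20 mm (distance of spare_grip from where it was at the start of the episode above 0.02 m).
It fails at once if the bottle is moved by more than 20 mm or tipped (distance of bottle from where it was at the start of the episode above 0.02 m or angle between bottle's own z axis and vertical above 0.3 rad).
It also fails if it takes over 32 s, if anything falls off the work surface, if the arm or the gripper's body presses on something with over 40 N, if the wrist force passes 120 N, or if a joint passes its speed limit or range.

## Working session

There is one attempt and no reset: what is moved stays moved. The work goes in short steps, Python scripts to look and compute and a tool call to move; the robot and the scene stay as the last step left them, time stands still between calls to the robot, and variables do not carry over. Pictures are saved under pics/ and viewed, about 8 in all and at most 12, crops included, and the job is handed in when it is done.

Besides the shell and the picture viewer there is one more tool, called after "Request:" as name([rows], argument=value, ...), one row to a line, values as JSON. arm_command: Moves the arm, as the interface text tells. Its arguments: {"type":"object","properties":{"steps":{"type":"array","items":{"type":"array","items":{"type":"number"}}}},"required":["steps"]}

```bash
mkdir -p pics; cat > h.py <<'E'
import numpy as np, cv2
from rig import get_state, camera, ticket, arm
from scipy.spatial.transform import Rotation as R
def save(c,n): cv2.imwrite('pics/'+n,cv2.cvtColor(c['image'],cv2.COLOR_RGB2BGR))
def pose():
    s=get_state(); q=s['tcp_rot']; T=np.eye(4); T[:3,:3]=R.from_quat([q[1],q[2],q[3],q[0]]).as_matrix(); T[:3,3]=s['ee_pos']; return T
def c2w(c,T=None): return T@c['hand_eye'] if 'hand_eye' in c else np.linalg.inv(c['extrinsics'])
def onplane(c,uv,z,T=None):
    M=c2w(c,T); uv=np.atleast_2d(uv).astype(float)
    d=np.c_[(uv[:,0]-c['cx'])/c['fx'],-(uv[:,1]-c['cy'])/c['fy'],-np.ones(len(uv))]@M[:3,:3].T
    o=M[:3,3]; return o+d*((z-o[2])/d[:,2])[:,None]
E
python3 - <<'E'
from h import *
c=camera('top'); save(c,'top1.png'); print({k:v for k,v in c.items() if k not in('image','z_map')})
c=camera('scene'); save(c,'scene1.png'); print(c.keys(), get_state())
E
```

```text
{'fx': 401.59210694092866, 'fy': 401.59210694092866, 'cx': 318.0950358537769, 'cy': 200.78000892757382, 'extrinsics': array([[-0.01941182, -0.99933688, -0.03080547, -0.00980446],
       [ 0.99461938, -0.02243785,  0.10113764, -0.52924924],
       [-0.10176178, -0.02867645,  0.99439539, -1.104438  ],
       [ 0.        ,  0.        ,  0.        ,  1.        ]])}
dict_keys(['image', 'z_map', 'fx', 'fy', 'cx', 'cy', 'extrinsics']) {'time': 0.1, 'joints': array([ 1.08699686e+00,  2.76534124e-01,  1.50604727e+00,  1.92345648e-05,
        1.36070393e+00, -1.21021670e-01]), 'qd': array([ 1.36299201e-03, -1.15264756e-03, -2.37045131e-03,  9.37482843e-05,
        2.80840086e-04,  1.10706312e-03]), 'joint_torque': array([ 4.50824700e-04, -4.17703557e+01, -2.46404314e+01, -3.61907605e-04,
        5.80521446e-03,  1.08674703e-05]), 'ee_pos': array([0.20383176, 0.53713391, 0.23050863]), 'tcp_rot': array([-2.61035516e-04,  1.80397777e-01,  9.83593374e-01, -8.05131115e-04]), 'wrist_force': array([-0.06300592, -0.51552976,  0.40828911]), 'wrist_torque': array([ 0.0163725 , -0.03608717, -0.02010304]), 'finger_gap': 0.08539548467502465}
```

View pics/top1.png

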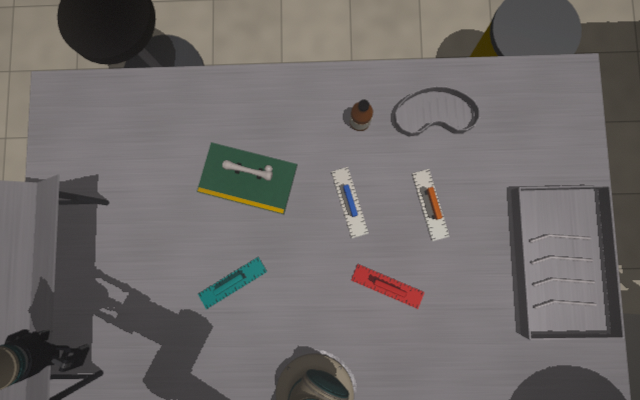

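View pics/scene1.png

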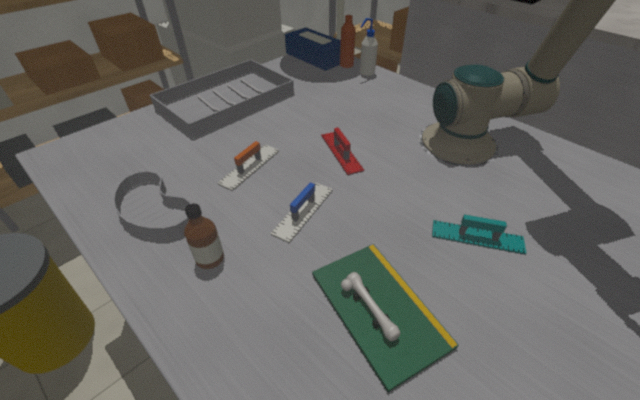

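The top view shows the blue ruler at about (349,202), the orange one at (430,204), the bottle at (361,115), and the board stripe from (198,190) to (285,212). The scene view confirms these. Next I'll measure by colour mask.

```bash
cat >> h.py <<'E'
def big(m):
    cs,_=cv2.findContours(m.astype(np.uint8),cv2.RETR_EXTERNAL,cv2.CHAIN_APPROX_NONE); return max(cs,key=cv2.contourArea)
def hsv(c): return cv2.cvtColor(c['image'],cv2.COLOR_RGB2HSV)
def rect(c,m,z,T=None):
    p=onplane(c,big(m)[:,0],z,T)[:,:2].astype(np.float32)
    b=cv2.boxPoints(cv2.minAreaRect(p)); e=b[1]-b[0],b[2]-b[1]
    l=max(e,key=np.linalg.norm); s=min(e,key=np.linalg.norm)
    return b.mean(0),np.degrees(np.arctan2(l[1],l[0]))%180,np.linalg.norm(l),np.linalg.norm(s),b
def masks(c):
    H=hsv(c); h,s,v=H[...,0],H[...,1],H[...,2]
    return dict(blue=(h>105)&(h<125)&(s>120)&(v>50),yellow=(h>18)&(h<32)&(s>150)&(v>80),green=(h>60)&(h<85)&(s>90)&(v<140),orange=(h>5)&(h<17)&(s>150)&(v>80))
E
python3 - <<'E'
from h import *
np.set_printoptions(precision=4,suppress=True)
c=camera('top'); m=masks(c)
def roi(k,x0,y0,x1,y1):
    r=np.zeros_like(m[k]); r[y0:y1,x0:x1]=m[k][y0:y1,x0:x1]; return r
print('blue',rect(c,roi('blue',320,160,380,245),.058))
print('orange',rect(c,roi('orange',400,160,460,245),.058))
b=roi('green',180,130,310,220)|roi('yellow',180,130,310,220)
print('board',rect(c,b,.014)); print('stripe',rect(c,roi('yellow',180,130,310,220),.014))
H=hsv(c); w=np.zeros((400,640),bool); w[160:245,325:375]=((H[...,2]>170)|m['blue'])[160:245,325:375]
print('white',rect(c,w,.006))
print(onplane(c,[[361,120]],.05))
E
```

```text
blue (array([ 0.5256, -0.1088], dtype=float32), np.float32(15.89833), np.float32(0.085847735), np.float32(0.014140344), array([[ 0.4824, -0.1137],
       [ 0.4862, -0.1273],
       [ 0.5688, -0.1038],
       [ 0.5649, -0.0902]], dtype=float32))
orange (array([ 0.513 , -0.3373], dtype=float32), np.float32(13.868628), np.float32(0.08538037), np.float32(0.01484192), array([[ 0.4698, -0.3403],
       [ 0.4734, -0.3547],
       [ 0.5563, -0.3342],
       [ 0.5527, -0.3198]], dtype=float32))
board (array([0.6019, 0.1845], dtype=float32), np.float32(74.19849), np.float32(0.25639683), np.float32(0.14526659), array([[0.4971, 0.081 ],
       [0.6369, 0.0414],
       [0.7067, 0.2881],
       [0.567 , 0.3277]], dtype=float32))
stripe (array([0.538 , 0.2026], dtype=float32), np.float32(74.249664), np.float32(0.25624505), np.float32(0.012493607), array([[0.4972, 0.081 ],
       [0.5092, 0.0776],
       [0.5788, 0.3242],
       [0.5667, 0.3276]], dtype=float32))
white (array([ 0.4627, -0.1279], dtype=float32), np.float32(15.900328), np.float32(0.065434635), np.float32(0.04686143), array([[ 0.4248, -0.1144],
       [ 0.4376, -0.1594],
       [ 0.5006, -0.1415],
       [ 0.4877, -0.0964]], dtype=float32))
[[ 0.7516 -0.1464  0.05  ]]
```

Request:
arm_command([
  [85,80,-160,0,-40],
  [85,80,-160,0,-40],
  [85,80,-160,0,-40],
  [85,80,-160,0,-40],
  [85,160,-320,-10,-80],
  [85,160,-320,-10,-80],
  [85,160,-320,-10,-80],
  [85,160,-320,-10,-80],
  [85,160,-320,-10,-80],
  [85,240,-480,-20,-115],
  [85,240,-480,-20,-115],
  [85,240,-480,-20,-115],
  [85,240,-480,-20,-115],
  [85,322,-646,-30,-143],
  [85,322,-646,-30,-143],
  [85,322,-646,-30,-143],
  [85,322,-646,-30,-143],
  [85,322,-646,-30,-143],
  [85,322,-646,-30,-143],
  [85,322,-646,-30,-143],
])

```text
time: 2.15
ee_pos: [0.5252, -0.1073, 0.2011]
tcp_rot: [-0.001, 0.99, 0.142, -0.001]
wrist_force: [0.3, 0.3, -0.2]
finger_gap: 0.0849
```

```bash
python3 - <<'E'
from h import *
np.set_printoptions(precision=4,suppress=True)
T=pose(); c=camera('wrist'); save(c,'w1.png'); m=masks(c)
print(T, get_state()['joints'],c['hand_eye'])
try: print('blue',rect(c,m['blue'],.058,T))
except Exception as e: print(e)
E
```

```text
[[ 0.9599  0.2803 -0.0013  0.5252]
 [ 0.2803 -0.9599  0.0009 -0.1073]
 [-0.0009 -0.0013 -1.      0.2011]
 [ 0.      0.      0.      1.    ]] [-0.3312  0.2371  1.6362  0.0004  1.2692  0.9549] [[ 0.0007  0.9446  0.3281  0.0843]
 [ 1.     -0.0008  0.0003 -0.0004]
 [ 0.0005  0.3281 -0.9446 -0.1425]
 [ 0.      0.      0.      1.    ]]
blue (array([ 0.5272, -0.1087], dtype=float32), np.float32(15.571318), np.float32(0.0898998), np.float32(0.014830307), array([[ 0.482 , -0.1136],
       [ 0.4859, -0.1279],
       [ 0.5725, -0.1038],
       [ 0.5686, -0.0895]], dtype=float32))
```

View pics/w1.png

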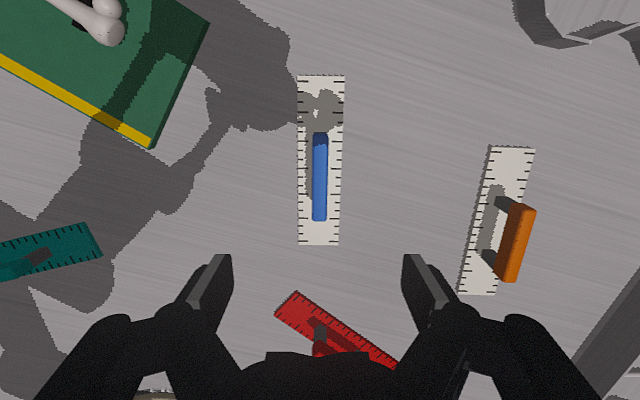

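The wrist view shows the blue bar at (320,176), straight between the fingers, with the path down clear. I'll descend and grip.

Request:
arm_command([
  [70,2,-1,-50,-0.5],
  [70,2,-1,-90,-0.5],
  [70,2,-1,-120,-0.5],
  [70,2,-1,-145,-0.5],
  [70,2,-1,-160,-0.5],
  [70,2,-1,-172,-0.5],
  [70,2,-1,-172,-0.5],
  [70,2,-1,-172,-0.5],
  [0,2,-1,-172,-0.5],
  [0,2,-1,-172,-0.5],
  [0,2,-1,-172,-0.5],
  [0,2,-1,-172,-0.5],
  [0,2,-1,-172,-0.5],
  [0,2,-1,-172,-0.5],
  [0,2,-1,-172,-0.5],
])

```text
time: 3.7
ee_pos: [0.5283, -0.1095, 0.0298]
tcp_rot: [0.0, 0.991, 0.137, 0.0]
wrist_force: [-1.0, 2.1, 6.4]
finger_gap: 0.0152
```

Request:
arm_command([
  [0,0,0,30,0],
  [0,0,0,60,0],
  [0,0,0,60,0],
  [0,-10,40,60,8],
  [0,-20,80,60,16],
  [0,-28,120,60,24],
  [0,-36,160,60,32],
  [0,-42,200,60,40],
  [0,-48,240,60,47],
  [0,-54,280,60,53],
  [0,-58,315,60,57],
  [0,-60,332,60,58.5],
  [0,-60,332,60,58.5],
  [0,-60,332,60,58.5],
  [0,-60,332,60,58.5],
])

```text
time: 5.2
ee_pos: [0.4677, 0.2215, 0.0886]
tcp_rot: [0.0, 0.798, 0.603, -0.001]
wrist_force: [-0.4, 0.0, -3.1]
finger_gap: 0.0149
```

```bash
cat > look.py <<'E'
from h import *
import sys
np.set_printoptions(precision=4,suppress=True)
def line(p):
    vx,vy,x,y=cv2.fitLine(p.astype(np.float32),cv2.DIST_HUBER,0,.01,.01).ravel(); return np.degrees(np.arctan2(vy,vx))%180,x,y
z=float(sys.argv[2])
T=pose(); print('tcp',T[:3,3],'bar angle',(np.degrees(np.arctan2(T[1,1],T[0,1]))+90)%180, 'tilt z',T[2,:2])
for n in ('wrist','top'):
    c=camera(n); save(c,f'{n}_{sys.argv[1]}.png'); m=masks(c)
    Tn=T if n=='wrist' else None
    if n=='top':
        for k in m: q=np.zeros_like(m[k]); q[130:250,180:460]=m[k][130:250,180:460]; m[k]=q
    for k,zz in (('blue',z+.058),('yellow',.014)):
        try: print(n,k,*rect(c,m[k],zz,Tn)[:4],'corners',rect(c,m[k],zz,Tn)[4].ravel())
        except Exception as e: print(n,k,'none')
E
python3 look.py a .06
```

```text
tcp [0.4677 0.2215 0.0886] bar angle 74.1559200969283 tilt z [-0.0014 -0.001 ]
wrist blue [0.4688 0.2266] 74.29865 0.08804679 0.015496017 corners [0.4494 0.1863 0.4643 0.1821 0.4881 0.2668 0.4732 0.271 ]
wrist yellow [0.5433 0.2263] 74.2941 0.20683743 0.012165575 corners [0.5095 0.1284 0.5212 0.1251 0.5772 0.3242 0.5655 0.3275]
top blue [0.4608 0.1932] 73.78433 0.041378636 0.0144532835 corners [0.4481 0.1754 0.462  0.1713 0.4736 0.2111 0.4597 0.2151]
top yellow [0.5352 0.1927] 74.284134 0.23568626 0.012540684 corners [0.4972 0.0809 0.5093 0.0775 0.5731 0.3044 0.5611 0.3078]
```

View pics/wrist_a.png

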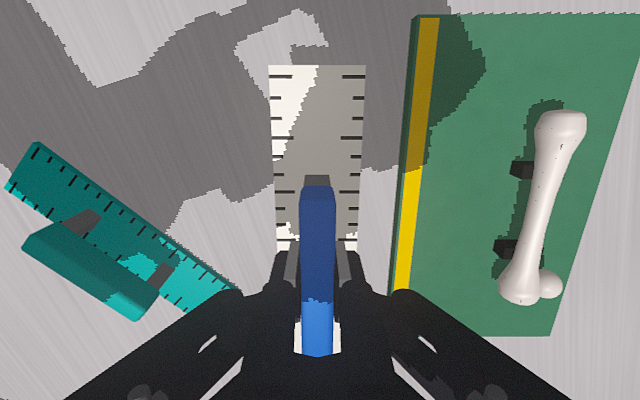

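The wrist view shows the ruler held parallel to the stripe (stripe outer edge at about (405,100)-(390,290)), with about 41 mm of gap left. I'll lower it and slide most of the way.

Request:
arm_command([
  [0,0,0,-30,0],
  [0,0,0,-45,0],
  [0,0,0,-54,0],
  [0,0,0,-58,0],
  [0,0,0,-58,0],
  [0,0,0,-58,0],
  [0,10,-3,-58,0],
  [0,20,-5.5,-58,0],
  [0,28,-8,-58,0],
  [0,33,-9,-58,0],
  [0,33,-9,-58,0],
  [0,33,-9,-58,0],
  [0,33,-9,-58,0],
])

```text
time: 6.6
ee_pos: [0.5005, 0.2136, 0.0312]
tcp_rot: [-0.0, 0.798, 0.603, -0.0]
wrist_force: [0.0, 0.6, -2.2]
finger_gap: 0.0151
```

```bash
python3 look.py b 0; python3 -c "
from h import *
i=cv2.imread('pics/wrist_b.png'); cv2.imwrite('pics/wb.png',cv2.resize(i[0:330,220:560],None,fx=1.8,fy=1.8))"
```

```text
tcp [0.5005 0.2136 0.0312] bar angle 74.21475560467269 tilt z [-0.0004 -0.0008]
wrist blue [0.5009 0.2166] 74.2814 0.09062029 0.015837707 corners [0.481  0.1751 0.4963 0.1708 0.5208 0.258  0.5056 0.2623]
wrist yellow [0.5484 0.2445] 74.3006 0.16319916 0.012154535 corners [0.5205 0.1676 0.5322 0.1643 0.5764 0.3214 0.5647 0.3247]
top blue [0.4933 0.1853] 73.68102 0.03888133 0.014162331 corners [0.4811 0.1686 0.4947 0.1646 0.5056 0.2019 0.492  0.2059]
top yellow [0.5213 0.1436] 74.74386 0.13351971 0.012471508 corners [0.4977 0.0808 0.5097 0.0775 0.5448 0.2063 0.5328 0.2096]
```

View pics/wb.png

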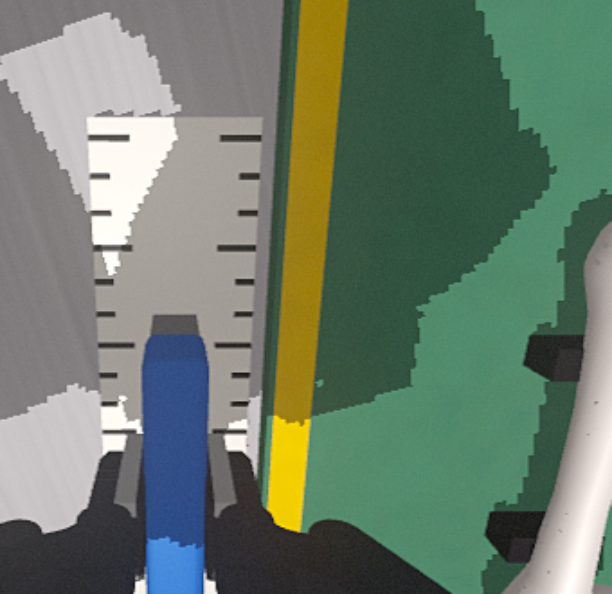

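The ruler is parallel to the stripe with a gap of about 5–7 mm. I'll close in 1 mm steps.

Request:
arm_command([
  [0,0,0,-1,0],
  [0,1,-0.3,-1,0],
  [0,2,-0.5,-1,0],
  [0,2.9,-0.8,-1,0],
  [0,3.9,-1.1,-1,0],
  [0,3.9,-1.1,-1,0],
  [0,3.9,-1.1,-1,0],
])

```text
time: 7.4
ee_pos: [0.505, 0.2125, 0.0303]
tcp_rot: [0.0, 0.798, 0.603, -0.0]
wrist_force: [-0.9, -0.1, -1.5]
finger_gap: 0.0149
```

Request:
arm_command([
  [0,0.5,-0.1,0,0],
  [0,1,-0.3,0,0],
  [0,1,-0.3,0,0],
])

```text
time: 7.7
ee_pos: [0.5057, 0.2122, 0.0303]
tcp_rot: [-0.0, 0.798, 0.603, -0.0]
wrist_force: [-1.0, 1.6, -1.9]
finger_gap: 0.0151
```

Request:
arm_command([
  [0,0.5,-0.1,0,0],
  [0,1,-0.3,0,0],
  [0,1,-0.3,0,0],
])

```text
time: 8.0
ee_pos: [0.5059, 0.2121, 0.0302]
tcp_rot: [-0.001, 0.798, 0.603, -0.001]
wrist_force: [-3.0, 2.5, 0.7]
finger_gap: 0.0151
```

Force has built to about 3.6 N and the tool has stopped advancing, so it is likely touching. I'll check by camera.

```bash
python3 look.py c 0; python3 -c "
from h import *
print(get_state()['wrist_force'])
i=cv2.imread('pics/wrist_c.png'); cv2.imwrite('pics/wc.png',cv2.resize(i[0:330,220:560],None,fx=1.8,fy=1.8))"
```

```text
tcp [0.5059 0.2121 0.0302] bar angle 74.20166097701936 tilt z [-0.0003 -0.002 ]
wrist blue [0.5065 0.2161] 74.32429 0.08925244 0.01543384 corners [0.487  0.1752 0.5018 0.171  0.526  0.257  0.5111 0.2611]
wrist yellow [0.5489 0.2459] 74.271416 0.15994538 0.012273195 corners [0.5213 0.1706 0.5331 0.1673 0.5765 0.3212 0.5647 0.3246]
top blue [0.4987 0.1838] 74.82666 0.040406987 0.013957156 corners [0.4867 0.1661 0.5002 0.1625 0.5107 0.2015 0.4973 0.2051]
top yellow [0.5214 0.1439] 74.74386 0.13428056 0.012471537 corners [0.4977 0.0808 0.5097 0.0775 0.545  0.2071 0.533  0.2103]
[-4.56177418  2.54503859  1.15988702]
```

View pics/wc.png

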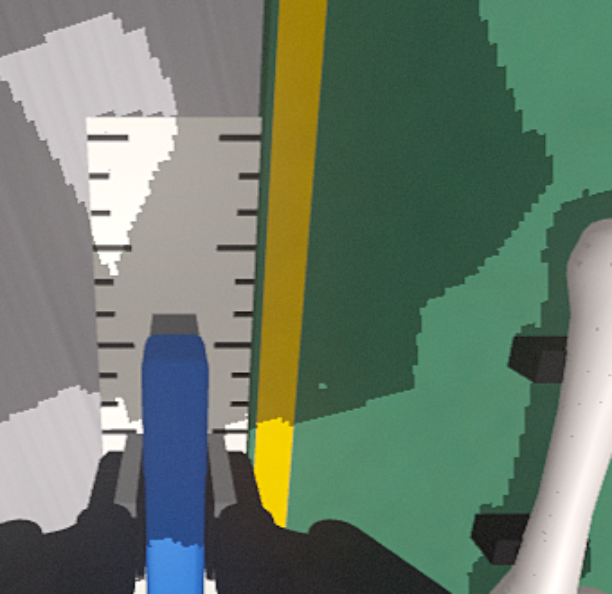

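The picture shows no gap along the whole edge (ruler side at x≈262→250 meets the board side), and the board has not moved. I'll settle the ruler, release and lift.

Request:
arm_command([
  [0,-0.3,0.1,-0.6,0],
  [0,-0.3,0.1,-0.6,0],
  [12,-0.3,0.1,-0.6,0],
  [20,-0.3,0.1,-0.6,0],
  [28,-0.3,0.1,-0.6,0],
  [40,-0.3,0.1,-0.6,0],
  [40,-0.3,0.1,-0.6,0],
  [40,-0.3,0.1,-0.6,0],
  [40,-0.3,0.1,-0.6,0],
  [40,-0.3,0.1,15,0],
  [40,-0.3,0.1,40,0],
  [40,-0.3,0.1,85,0],
  [40,-0.3,0.1,130,0],
  [40,-0.3,0.1,150,0],
  [40,-0.3,0.1,150,0],
  [40,-0.3,0.1,150,0],
  [40,-0.3,0.1,150,0],
])

```text
time: 9.8
ee_pos: [0.5055, 0.2116, 0.1786]
tcp_rot: [-0.001, 0.798, 0.603, -0.002]
wrist_force: [0.1, 0.5, 0.1]
finger_gap: 0.0401
```

```bash
python3 look.py d 0; python3 -c "
from h import *
print(get_state()['wrist_force'])"
```

```text
tcp [0.5055 0.2116 0.1786] bar angle 74.21227268447944 tilt z [-0.0018 -0.0029]
wrist blue [0.5051 0.2124] 74.4738 0.090073146 0.014464726 corners [0.4861 0.1709 0.5001 0.167  0.5242 0.2538 0.5102 0.2577]
wrist yellow [0.5369 0.2031] 74.29608 0.2553665 0.01255711 corners [0.4963 0.0819 0.5084 0.0785 0.5775 0.3243 0.5655 0.3277]
top blue [0.5044 0.2054] 74.29115 0.08521809 0.014301279 corners [0.486  0.1663 0.4998 0.1625 0.5228 0.2445 0.5091 0.2484]
top yellow [0.5261 0.1606] 74.249664 0.16903149 0.012493607 corners [0.4972 0.081  0.5092 0.0776 0.5551 0.2402 0.5431 0.2436]
[-0.23344784  0.81404812 -0.3257649 ]
```

View pics/wrist_d.png

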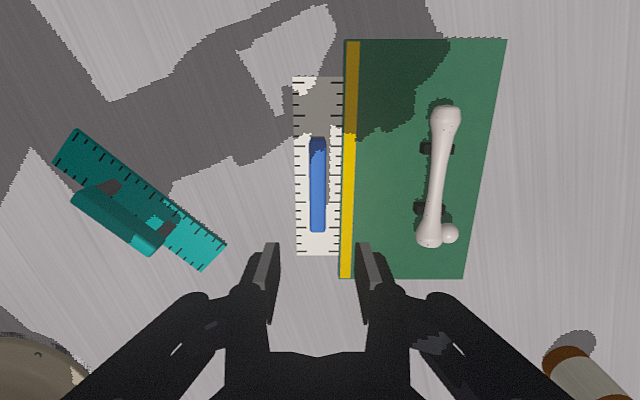

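The released ruler lies flush on the stripe and is centred (bar at (318,185)). The board has not moved and the fingers are clear, so I'm handing in.

```bash
python3 -c "
from h import *
ticket.finish_job(); print(get_state()['time'])"
```

```text
the job is handed in; nothing more can be done
the job is handed in; nothing more can be done
```

I gripped the blue-handled ruler by its bar and carried it to the board. I lowered it about 42 mm outside the striped edge, slid it up until it touched at about 4–5 N, then let go and lifted the gripper clear. I handed the job in at about 10 s.

The last wrist-camera check gave these readings:

| Check | Measured | Allowed |
|---|---|---|
| Ruler middle, x from the edge | −27 mm (−25 is flush) | −35 to −18 mm |
| Ruler middle, y along the edge | about 0 mm | within 25 mm |
| Angle to the edge | about 0.2° | within 10° |
| Board movement | within measuring error, about 1 mm | under 30 mm |

- **Camera disagreement:** The top camera put the bar about 7 mm further along the edge. The arm was partly in its view, so I trusted the wrist picture.
- **Not measured at the end:** I did not re-measure the orange ruler or the bottle. The arm stayed well clear of both throughout. I judged the ruler flat from the release height and the picture.

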